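# Shut and lock the dust extractor's filter cover

## Task

The bench dust extractor has just had its filter changed: push its open cover down from the outside, then set closed fingertips in the slot of the round latch, press the cover onto its rubber seal and turn the latch a quarter turn clockwise to its stop, so that the cover stays locked down flush. Work with the fingertips only: do not pinch the cover, reach under it or swing it further open. Leave the other things on the bench where they lie.

Things in the scene. Friction and masses are not known exactly. Their poses are not given: they have to be found in the camera images.
- extractor: grey box-shaped dust extractor standing on the bench (fixed, will not slide), 260 mm deep (its x), 240 mm wide (its y), top rim 120 mm above the bench; origin under its centre; its own x points from the control front to the hinge side, y to its left, z up. A steel intake pipe 60 mm across sticks out 30 mm from its -y flank. With the cover shut, nothing on it is taller than the latch (152 mm above the bench)
- cover_hinge (a point): middle of the cover's hinge axis, 100 mm behind the extractor's centre and 130 mm above the bench; axes like the extractor's; the hinge axis is its y
- cover (a joint): angle of the hinged cover, rad: 0 = locked down flush, grows as the free front edge swings up (free edge then leads towards the hinge side); starts half open at 0.65 to 1.0. The stiff hinge (0.35 N m) holds it wherever it is left. Let down without pressing it rests on its rubber seal at about 0.04; pressed on the latch it comes flush at 8 to 12 N and stops at -0.03 with about 17 N, and it springs back up when let go unless latched
- cover_edge (a point): middle of the free front edge of the cover, on its outer (upper) face; axes of the cover: x towards the hinge, y along the edge, z out of the outer face. The cover is a plate 8 mm thick, 236 mm wide, its free edge 200 mm from the hinge axis; its outer face lies 4 mm above the hinge axis when shut. The outer face is bare except for the latch and low hinge leaves near the hinge
- cover_liner: black inner lining of the cover, 166 x 200 x 5 mm, under the plate from 16 mm behind the hinge axis to 18 mm short of the free edge; origin on the hinge axis. Touching it means reaching under the cover: not allowed
- latch (a joint): angle of the quarter-turn latch, rad: 0 = open (slot square to the cover's free edge), 1.571 = locked, at its stop (slot parallel to the free edge); grows clockwise seen from outside/above. Starts at 0 to 0.2. Turning takes about 0.1 to 0.3 N m. It can only pass under its keeper inside once the cover is pressed 3 mm or more (at the latch) below where it rests on the seal; its sloped keeper then draws it flush
- latch_slot (a point): centre of the floor of the latch's slot, on the latch axis, turns with the latch: x along the slot, z out of the cover. The latch is a bare-metal round knob 69 mm across in a black collar (87 mm over all), on the cover's middle line, its axis 150 mm from the hinge axis. The slot runs across it: 27 mm wide, 61 mm long, 13 mm deep, floor 3 mm and top 16 mm above the cover's outer face
- shears: loose black steel sheet-metal shears, 200 mm long, 10 mm thick, lying on the red-brown board; origin at the middle of the underside
- snips: loose snips with pale wooden grips, 170 mm long, 10 mm thick, lying on the board; origin at the middle of the underside
- tweezers: loose steel tweezers, 160 mm long, 7 mm thick, lying on the board; origin at the middle of the underside
- dish: loose small white dish with yellow compound, 40 mm across, 10 mm tall, on the board; origin under its centre
- offcut: loose steel sheet offcut, 60 x 36 x 4 mm, on the board; origin under its centre
- old_filter: loose used filter cassette (cardboard frame, grey pleats), 148 x 188 x 26 mm, lying on the bench left of the extractor; origin under its centre
- jar: loose closed glass jar with metal lid, 52 mm across, 60 mm tall, on the bench beside the extractor's front left corner; origin under its centre
- doming_block: loose steel doming block, a 40 mm cube with shallow hollows, on the bench close in front of the extractor; origin under its centre

How it is judged:
On the way:
1. the cover is pushed down onto its seal (value of joint cover below 0.07 rad), for 0.1 s.
At the end, for the whole second after the job is handed in: The cover stays down flush by itself (cover angle under 0.02 rad, free edge within 4 mm of flush), the latch is turned to at least 1.35 of its 1.571 rad, both at rest, and every loose thing lies within 25 mm of where it was (value of joint cover between -0.025 and 0.02 rad and value of joint latch above 1.35 rad and velocity of joint each of latch, cover below 0.05 rad/s and velocity of joint cover above -0.05 rad/s and distance of each of shears, snips, tweezers, dish, offcut, old_filter, jar, doming_block from where it was at the start of the episode below 0.025 m); the robot touches nothing.
It fails at once if the cover is lifted or swung further open (beyond 1.15 rad) (value of joint cover above 1.15 rad).
It fails at once if the fingers reach under the cover and touch its lining (over 1 N), as in pinching it (contact force between the fingers and cover_liner above 1 N).
It fails at once if another thing on the bench is lifted, carried or shoved (moved 25 mm) (distance of any of shears, snips, tweezers, dish, offcut, old_filter, jar, doming_block from where it was at the start of the episode above 0.025 m).
It also fails if it takes over 54 s, if anything falls off the work surface, if the arm or the gripper's body presses on something with over 40 N, if the wrist force passes 120 N, or if a joint passes its speed limit or range.

## Robot

A 7-joint arm with a two-finger parallel gripper is mounted at the origin on the work surface. World frame = base frame: x ahead of the robot, y to its left, z up, the work surface at z = 0. Lengths are in m, angles in rad, forces in N, time in s.
With the tool pointing down it reaches from about 0.4 to 0.85 m from the base axis. Payload 6.9 kg.
Tool frame: the origin (TCP) lies midway between the tips of the shut fingers; the grasp point (between the pads) lies behind it (ctrl.pinch_z is the z of the grasp point in the tool frame, in m); z points along the fingers, y is the direction in which the jaws open and shut (so a half turn about z gives the same grasp; the last joint's range is limited). The gripper opens to 85 mm and grips with 20 to 120 N. Pads are 22 mm wide; open, the fingers measure 114 mm over their backs; the gripper's body (76 mm by 85 mm) begins 54 mm behind the grasp point. The pads swing forward as they close: fully open they stand 13 mm farther back than shut.
Start: joints at [1.347, 0.507, -0.238, 1.5, 0.126, 1.149, -0.155], TCP at [0.202, -0.592, 0.231] pointing down, gripper open.
Joint ranges: [-3.08, 3.08], [-0.24, 2.05], [-1.43, 1.35], [0, 2.5], [-1.52, 4.66], [0.17, 1.96], [-2.89, 2.89]. Speed limits (rad/s): [2.39, 2.39, 3.14, 3.14, 3.14, 3.14, 3.14].

## Interface

Orientations are given as a unit quaternion [w, x, y, z].
In Python, from station import ctrl, get_state, vision, ticket, models gives the robot as it stands. Calls block until the motion is done:
- ctrl.movep(position, orientation): joint-space move of the TCP to a pose.
- ctrl.movel(position, frame=None, max_speed=0.15): straight line of the TCP; frame=None keeps the orientation; max_speed is the mean speed in m/s.
- ctrl.set_joints(angles): joint-space move.
- ctrl.ungrasp() and ctrl.close_gripper(force=None): open the fingers fully, or close them until they stop; force is the grip in N (None keeps the last).
- ctrl.pause(seconds).
- ctrl.ik(position, orientation): joint angles nearest the present ones, or None.
- get_state(): the state.
- vision.grab_frame(name): name is "scene" or "top"; returns (picture, depth): 400x640x3 uint8, blue, green, red; 400x640 float32, m along the optical axis (not along the pixel's ray), 0 where there is no reading.
- vision.camera_info(name): a dict with "mtx" (3x3 intrinsics, pixels), "dist_coeffs" ([k1, k2, p1, p2, k3] as OpenCV has them; the pictures are not rectified), "R" (3x3) and "t" (3): a world point X has camera coordinates R X + t. Camera axes: x right, y down, z forward; pixel columns grow to the right and rows downward; lengths in m; the calibration is good to about 2 mm. A picture is of the moment at which its call begins. camera_info takes no time and is no camera call.
A pose or a line that the arm cannot do raises ctrl.Unreachable and nothing moves.
- ticket.close_job(): hands the job in, once; it reports no verdict.
Trained networks look in the newest picture that a camera, given by its name, has taken for a name from the list of things; names that differ only in an ending like _2 or _b are one class to them, and where a whole thing is asked for, a point or a joint stands for the part that bears it (a point fixed in the world has none). Each returns a list of dicts, best first, with "p" (0 to 1); they miss things now and then, are a little off and sometimes report something else, mostly with a low value. They report only what shows in the picture. A call takes as long as a camera call.
- models.recognise(camera, target): "point" ([column, row] in pixels, amid what is visible of it).
- models.masks_of(camera, target): "mask" (400x640 bool, what is visible of it) and "point" ([column, row] in pixels, amid what is visible of it).
The state is a dict: "time": time; "qpos": joint angles; "qd": joint speeds; "tau": joint torques, N m; "tcp_pos": TCP position; "eef_rot": TCP orientation; "contact_force": force on the tool from outside, world axes, zero at the start; "wrist_torque": the same for the moment, N m; "width": finger opening in m.
Only numpy, scipy, OpenCV 4.12 (cv2) and the standard library are available. Lean on these libraries where they do the work, as an engineer would, in place of code of your own. Each camera call takes 0.05 s, during which the arm holds its last target. There are 200 camera calls.

## Working session

There is one attempt and no reset: what is moved stays moved. The work goes in short steps, each a Python script; the robot and the scene stay as the last script left them, time stands still between calls to the robot, and variables do not carry over. Pictures are saved under pics/ and viewed, about 8 in all and at most 12, crops included, and the job is handed in when it is done.

```bash
ls; mkdir -p pics
python3 - <<'E'
from station import ctrl,get_state,vision,models
import cv2,numpy as np
for n in("scene","top"):
    im,d=vision.grab_frame(n);cv2.imwrite(f"pics/{n}0.png",im);np.save(f"pics/{n}0d.npy",d)
    c=vision.camera_info(n);print(n,c)
    for t in("extractor","cover","latch","cover_edge","latch_slot","jar","doming_block"):
        r=models.recognise(n,t);print(t,[(x['p'],x['point']) for x in r[:2]])
print(ctrl.pinch_z,get_state())
E
```

```text
pics
scene {'mtx': array([[430.7479013 ,   0.        , 316.77065572],
       [  0.        , 430.7479013 , 194.45902712],
       [  0.        ,   0.        ,   1.        ]]), 'dist_coeffs': array([-0.11343095,  0.        ,  0.        ,  0.        ,  0.        ]), 'R': array([[-0.97340873, -0.22869613,  0.01317253],
       [-0.20064639,  0.82345047, -0.53072625],
       [ 0.11052812, -0.51925659, -0.84744093]]), 't': array([0.50857638, 0.18083491, 1.11230573])}
extractor [(0.66, [287.0, 179.8])]
cover [(0.8, [279.0, 156.0])]
latch [(0.78, [285.1, 138.1])]
cover_edge [(0.79, [274.5, 157.6])]
latch_slot [(0.31, [326.1, 105.8])]
jar [(0.67, [325.8, 250.3])]
doming_block [(0.87, [350.7, 208.7]), (0.46, [277.6, 156.1])]
top {'mtx': array([[473.56949939,   0.        , 325.1297591 ],
       [  0.        , 473.56949939, 198.91334718],
       [  0.        ,   0.        ,   1.        ]]), 'dist_coeffs': array([0.02591231, 0.        , 0.        , 0.        , 0.        ]), 'R': array([[ 2.09679556e-02, -9.99777619e-01,  2.24869900e-03],
       [-9.96258966e-01, -2.10826586e-02, -8.38068896e-02],
 
[... 425 characters left out ...]
os': array([ 1.34745708,  0.50743847, -0.2375609 ,  1.50022367,  0.12568662,
        1.14889135, -0.15482049]), 'qd': array([-4.38403451e-04, -1.77558810e-03,  3.42114046e-04,  1.59898179e-03,
       -1.45599312e-03, -3.13918029e-05, -6.90013330e-04]), 'tau': array([ 4.86434365e-04, -6.20281434e+01, -2.18441784e+00, -2.49950838e+01,
        1.38959094e-02,  2.15091444e-03,  1.62071598e-05]), 'tcp_pos': array([ 0.2017938 , -0.5915062 ,  0.23130367]), 'eef_rot': array([ 6.83310534e-06,  9.86520159e-01,  1.63639774e-01, -1.23833724e-06]), 'contact_force': array([-0.38528831, -0.02575519, -0.24157038]), 'wrist_torque': array([ 0.01418375, -0.04636446,  0.02787374]), 'width': 0.08551196071923138}
```

View pics/scene0.png

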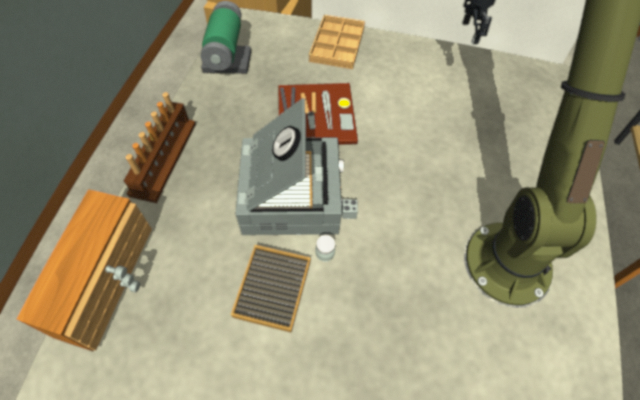

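View pics/top0.png

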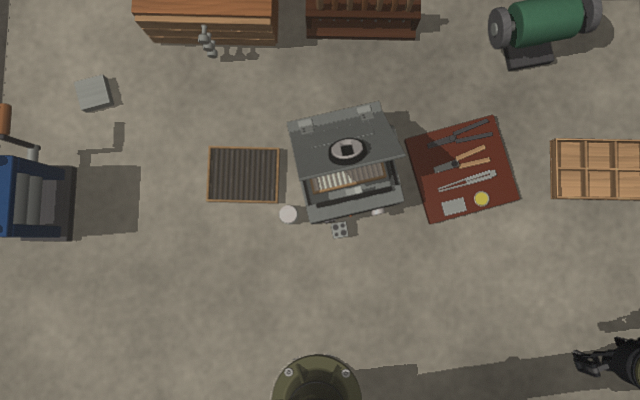

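The scene view shows the extractor with its half-open cover (latch about 286,142). The top view shows the hinge on the far side from the robot, the latch at (347,150), the jar at (288,214) and the doming block at (339,230), with the board on the right. Next I'll fit the cover plane and extents from depth.

```bash
cat > h.py <<'E'
from station import ctrl,get_state,vision,models,ticket
import cv2,numpy as np
def cloud(n,d):
    c=vision.camera_info(n);h,w=d.shape
    uv=np.stack(np.meshgrid(np.arange(w),np.arange(h)),-1).reshape(-1,1,2).astype(float)
    p=cv2.undistortPoints(uv,c['mtx'],c['dist_coeffs']).reshape(h,w,2)
    X=np.dstack([p,np.ones((h,w))])*d[...,None]
    X=(X-c['t'])@c['R'];X[d==0]=np.nan
    return X
def proj(n,P):
    c=vision.camera_info(n);return cv2.projectPoints(np.atleast_2d(P).astype(float),cv2.Rodrigues(c['R'])[0],c['t'],c['mtx'],c['dist_coeffs'])[0][:,0]
E
python3 - <<'E'
from h import *
for n in("top","scene"):
    im,d=vision.grab_frame(n);X=cloud(n,d)
    for t in("cover","extractor","latch"):
        r=models.masks_of(n,t)
        if not r: print(n,t,'none');continue
        m=r[0]['mask'];P=X[m];P=P[np.isfinite(P).all(1)];print(n,t,r[0]['p'],len(P),np.median(P,0),P.min(0),P.max(0))
        if t=="cover":
            rng=np.random.default_rng(0);best=0
            for _ in range(500):
                a=P[rng.choice(len(P),3,False)];nn=np.cross(a[1]-a[0],a[2]-a[0]);l=np.linalg.norm(nn)
                if l<1e-6: continue
                nn/=l;k=abs((P-a[0])@nn)<.003
                if k.sum()>best:best=k.sum();K=k
            Q=P[K]
            c=Q.mean(0);nn=np.linalg.svd(Q-c)[2][2];nn*=np.sign(nn[2])
            hy=np.cross([0,0,1],nn);hy/=np.linalg.norm(hy)
            # cover tilts: normal leans toward -x side? 
            up=np.cross(nn,hy); up*=np.sign(up[2])
            s=(Q-c)@up;w=(Q-c)@hy
            print(' inl',best,'n',nn,'angle',np.arccos(nn[2]),'hy',hy,'up',up,'c',c)
            print(' s pct',np.percentile(s,[0,1,50,99,100]),'w',np.percentile(w,[0,1,50,99,100]))
            # point on plane -> corners
            cor=cv2.boxPoints(cv2.minAreaRect(np.c_[s,w].astype(np.float32)));print(cor)
        if t=="latch":
            e=cv2.minEnclosingCircle(np.argwhere(m)[:,::-1].astype(np.float32));print(e)
    # rim
    k=(abs(X[...,2]-.12)<.006);P=X[k];k2=(abs(P[:,0]-.62)<.3)&(abs(P[:,1]+.05)<.25);P=P[k2]
    r=cv2.minAreaRect(P[:,:2].astype(np.float32));print(n,'rim',len(P),r)
    cv2.imwrite(f"pics/{n}_c.png",cv2.resize(im[80:260,200:440],None,fx=3.3,fy=3.3,interpolation=cv2.INTER_CUBIC))
E
```

```text
top cover 0.66 5155 [ 0.63141003 -0.0506382   0.22169926] [ 0.54353459 -0.17972134 -0.0035545 ] [0.74258242 0.0792767  0.28184396]
 inl 4152 n [0.68398589 0.17532965 0.70811215] angle 0.783975347254561 hy [-0.24830711  0.96868136  0.        ] up [-0.68593504 -0.17582928  0.70609998] c [ 0.63873215 -0.05030126  0.20905921]
 s pct [-0.10803194 -0.1005512  -0.00367979  0.09368089  0.09604582] w [-0.11803493 -0.11539844  0.00185618  0.11394521  0.11626306]
[[-0.10808589 -0.11778545]
 [ 0.09599284 -0.11804991]
 [ 0.09629629  0.11611121]
 [-0.10778245  0.11637568]]
top extractor 0.75 10563 [ 0.59524235 -0.06109123  0.134107  ] [ 0.45819931 -0.21679299 -0.00532023] [0.79364509 0.08490035 0.28184396]
top latch 0.67 424 [ 0.6200236  -0.05785908  0.2438848 ] [ 0.59476768 -0.08788058  0.21655782] [ 0.64332388 -0.02640352  0.27559884]
((347.0, 148.5), 14.705541610717773)
top rim 2555 ((0.6128439903259277, -0.05847939848899841), (0.26024380326271057, 0.23967969417572021), 14.467768669128418)
scene cover 0.83 4316 [ 0.63027802 -0.03168121  0.22011523] [ 0.5443512  -0.37516358 -0.00212266] [0.76957
[... 195 characters left out ...]
 -0.03676447  0.20912227]
 s pct [-0.11483493 -0.09919583 -0.00547191  0.09484554  0.09710519] w [-0.1348833  -0.12902683  0.01750578  0.10266307  0.10499396]
[[-0.11525819  0.10361904]
 [-0.11313784 -0.13582131]
 [ 0.09794094 -0.13395213]
 [ 0.09582059  0.10548823]]
scene extractor 0.77 11005 [ 0.59776242 -0.01488855  0.12231294] [ 0.4577994  -0.39754901 -0.00325307] [0.78498606 0.08984454 0.28194378]
scene latch 0.64 366 [ 0.62034757 -0.06616025  0.24823802] [ 0.59408383 -0.09057852  0.21845916] [ 0.64451684 -0.02357485  0.27697633]
((283.5, 141.5), 14.30044937133789)
scene rim 2263 ((0.6119824647903442, -0.058422163128852844), (0.2587588131427765, 0.24381592869758606), 14.308494567871094)
```

View pics/top_c.png

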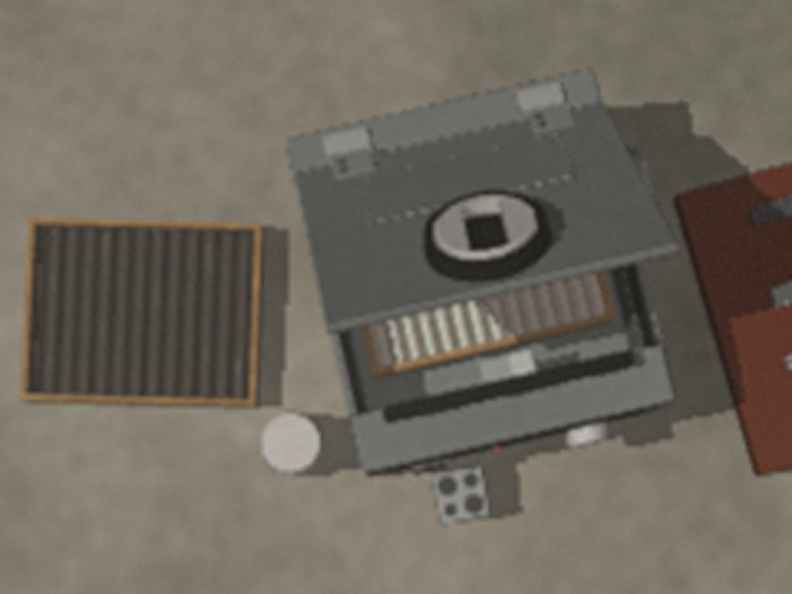

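```bash
cat >> h.py <<'E'
from scipy.spatial.transform import Rotation as Ro
C=np.array([.6125,-.0585]);YAW=.251
def W(x,y,z):
    c,s=np.cos(YAW),np.sin(YAW);return np.array([C[0]+c*x-s*y,C[1]+s*x+c*y,z])
def Q(psi): # tool down, tool y along world yaw psi
    s,c=np.sin(psi),np.cos(psi);q=Ro.from_matrix(np.array([[-s,c,0],[c,s,0],[0,0,-1]])).as_quat();return q[[3,0,1,2]]
def push(th,lead=0,r=.175,y=-.075,h=.0145):
    return W(.1-r*np.cos(th)+(.004+lead)*np.sin(th)+h,y,.130+r*np.sin(th)+(.004+lead)*np.cos(th))
E
python3 - <<'E'
from h import *
for psi in (YAW,YAW+np.pi):
    for nm,p in(("hi",push(.8,.15)),("pre",push(.8,.03)),("end",push(.03)),("latch",W(-.05,0,.137)),("latchup",W(-.05,0,.30))):
        q=ctrl.ik(p,Q(psi));print(nm,p.round(3),None if q is None else np.round(q,2))
    for a in(-.1,-.8,-1.57,-1.85):
        q=ctrl.ik(W(-.05,0,.137),Q(psi+a));print(a,None if q is None else np.round(q,2))
E
```

```text
hi [ 0.731 -0.106  0.363] [ 0.41  0.74 -0.85  0.84  0.54  1.73  0.06]
pre [ 0.648 -0.127  0.279] [ 0.61  0.64 -0.87  1.31  0.48  1.41  0.01]
end [ 0.573 -0.146  0.139] [ 0.66  0.62 -0.74  1.72  0.49  1.   -0.01]
latch [ 0.564 -0.071  0.137] [ 0.57  0.61 -0.79  1.78  0.51  0.97 -0.17]
latchup [ 0.564 -0.071  0.3  ] [ 0.66  0.48 -0.93  1.53  0.39  1.33 -0.06]
-0.1 [ 0.56  0.6  -0.77  1.78  0.5   0.97 -0.26]
-0.8 [ 0.47  0.56 -0.61  1.78  0.39  0.92 -0.86]
-1.57 [ 0.35  0.53 -0.41  1.78  0.27  0.88 -1.5 ]
-1.85 [ 0.31  0.52 -0.35  1.78  0.23  0.88 -1.74]
hi [ 0.731 -0.106  0.363] [ 0.13  0.67 -0.04  0.84  0.03  1.63 -2.8 ]
pre [ 0.648 -0.127  0.279] [ 0.17  0.53 -0.03  1.32  0.01  1.29 -2.75]
end [ 0.573 -0.146  0.139] [ 0.17  0.54  0.06  1.72 -0.04  0.88 -2.65]
latch [ 0.564 -0.071  0.137] [ 0.08  0.51  0.01  1.78 -0.    0.85 -2.8 ]
latchup [ 0.564 -0.071  0.3  ] [ 0.19  0.37 -0.17  1.54  0.06  1.24 -2.87]
-0.1 [ 0.06  0.51  0.03  1.78 -0.02  0.85 -2.89]
-0.8 [ 0.77  0.78 -1.23  1.78  0.8   1.18  1.89]
-1.57 [ 0.67  0.67 -0.99  1.78  0.64  1.05  1.27]
-1.85 [ 0.66  0.67 -0.96  1.78  0.63  1.04  1.  ]
```

Run:
```python
from h import *
def st(n):
    s=get_state();print(n,round(s['time'],2),s['tcp_pos'].round(4),s['contact_force'].round(1),s['wrist_torque'].round(2),flush=True)
ctrl.close_gripper();st('closed')
p=ctrl.ik(np.array([.25,-.55,.40]),Q(YAW)); print(p)
s=get_state()['tcp_pos'];ctrl.movel(np.array([s[0],s[1],.40]),max_speed=.25);st('up')
p=push(.8,.03);ctrl.movep(np.r_[p[:2],.40],Q(YAW));st('above')
ctrl.movel(p,max_speed=.12);st('pre')
for th in (.7,.6,.5,.4,.3,.2,.12,.06,.03):
    ctrl.movel(push(th),max_speed=.08);st(th)
    f=get_state()['contact_force']
    if np.linalg.norm(f)>35: print('STOP');break
im,d=vision.grab_frame("top");st('')
cv2.imwrite("pics/top_p.png",cv2.resize(im[80:260,200:440],None,fx=3.3,fy=3.3,interpolation=cv2.INTER_CUBIC))
```

```text
closed 1.97 [ 0.2018 -0.5915  0.2313] [-0.2 -0.2 -0.3] [ 0.02 -0.01  0.01]
[ 1.46995308  0.4392177  -0.63964749  1.2187763   0.25664263  1.5626196
  1.12617182]
up 2.79 [ 0.2016 -0.5911  0.3986] [ 0.8  0.4 -0.6] [0.04 0.05 0.  ]
above 5.09 [ 0.6474 -0.1286  0.3999] [ 0.2 -0.4  0.1] [ 0.01 -0.02  0.01]
pre 6.25 [ 0.6479 -0.1268  0.2801] [-0.   0.5 -0.4] [ 0.05  0.   -0.01]
0.7 6.99 [ 0.6153 -0.1352  0.2463] [-0.2 -0.1 -0.5] [ 0.01 -0.03  0.02]
0.6 7.36 [ 0.6044 -0.1381  0.2322] [-0.3  0.2  0.4] [-0.04  0.02 -0.05]
0.5 7.72 [ 0.5953 -0.1404  0.2176] [ 0.6 -0.5  0.7] [ 0.07 -0.06 -0.05]
0.4 8.09 [ 0.5875 -0.1424  0.2019] [0.1 0.5 0.8] [-0.02 -0.02  0.05]
0.3 8.46 [ 0.5811 -0.144   0.1854] [ 0.2  0.3 -0.3] [ 0.    0.02 -0.01]
0.2 8.82 [ 0.5765 -0.1452  0.1685] [0.1 0.7 0.2] [-0.03 -0.    0.02]
0.12 9.15 [ 0.5739 -0.1458  0.1546] [-0.1  0.2  0.9] [-0.    0.02 -0.02]
0.06 9.43 [ 0.5727 -0.1461  0.1439] [-0.4  0.2  0.4] [ 0.01 -0.01 -0.  ]
0.03 9.68 [ 0.5728 -0.1461  0.1392] [0.8 0.1 0.1] [ 0.01 -0.03  0.01]
 9.73 [ 0.5727 -0.1461  0.1392] [0.3 0.6 0.7] [ 0.06 -0.06 -0.04]
```

View pics/top_p.png

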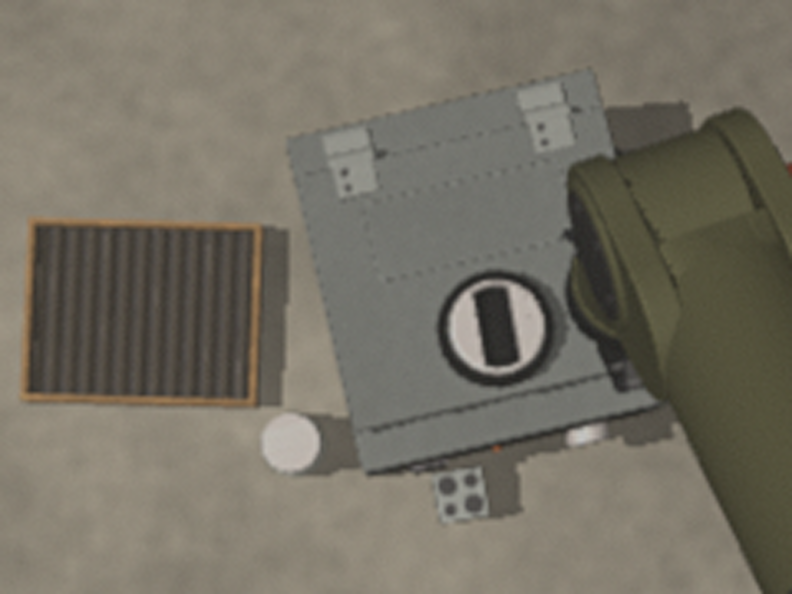

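The cover now lies on its seal. The latch is at crop (496,328) and its dark slot is tilted slightly. I'll measure the latch centre and slot direction from this picture.

Run:
```python
from h import *
im,d=vision.grab_frame("top")
P=proj("top",[W(-.05,0,.15),W(-.08,0,.137),W(-.02,0,.137)]);print(P)
g=cv2.cvtColor(im,cv2.COLOR_BGR2GRAY);u,v=P[0]
k=8;u0,v0=int(u)-18,int(v)-18
c=cv2.resize(g[v0:v0+37,u0:u0+37],None,fx=k,fy=k,interpolation=cv2.INTER_CUBIC)
c=cv2.GaussianBlur(c,(0,0),4)
br=(c>150).astype(np.uint8)
cn,_=cv2.findContours(br,cv2.RETR_CCOMP,cv2.CHAIN_APPROX_NONE)
cn=sorted(cn,key=cv2.contourArea)[::-1]
def wpt(px,z):
    ci=vision.camera_info("top");a=cv2.undistortPoints(np.array([[px]],float),ci['mtx'],ci['dist_coeffs'])[0,0]
    o=-ci['R'].T@ci['t'];r=ci['R'].T@np.r_[a,1];return o+r*(z-o[2])/r[2]
for t in cn[:3]:
    r=cv2.minAreaRect(t);b=cv2.boxPoints(r)
    pb=[wpt((q+.5)/k-.5+[u0,v0],.153) for q in b]
    ce=np.mean(pb,0);e=[pb[1]-pb[0],pb[2]-pb[1]];l=max(e,key=np.linalg.norm)
    print(cv2.contourArea(t),ce.round(4),[np.linalg.norm(x).round(4) for x in e],'yaw',np.arctan(l[1]/l[0]))
print(W(-.05,0,.15))
X=cloud("top",d);m=np.array(X[...,2]);print('z latch',[X[int(v)+j,int(u)+i,2].round(4) for i,j in((0,0),(0,3),(0,-3),(6,0),(-6,0),(0,14),(0,18),(-16,0))])
```

```text
[[350.30869957 178.57555628]
 [352.88558274 191.2127774 ]
 [347.15359555 167.34162729]]
9201.0 [ 0.5574 -0.0492  0.153 ] [np.float64(0.0237), np.float64(0.0618)] yaw 0.30020009880107845
8957.0 [ 0.5618 -0.0892  0.153 ] [np.float64(0.0638), np.float64(0.0278)] yaw -0.10299005354232484
[ 0.56406677 -0.07091864  0.15      ]
z latch [np.float64(0.1365), np.float64(0.1385), np.float64(0.1417), np.float64(0.152), np.float64(0.1531), np.float64(0.1517), np.float64(0.1467), np.float64(0.1531)]
```

Slot yaw is about 0.10, so latch ≈ 0.15. The centre is about (0.562, -0.0705). Next I'll insert and press.

```bash
cat >> h.py <<'E'
L=np.array([.562,-.0705])
def st(n=''):
    s=get_state();print(n,round(s['time'],2),s['tcp_pos'].round(4),s['contact_force'].round(1),s['wrist_torque'].round(2),flush=True);return s
E
python3 - <<'E'
from h import *
s=get_state()['tcp_pos'];ctrl.movel(s+[0,0,.06],max_speed=.15)
ctrl.movep(np.r_[L,.19],Q(.10));st('above')
for z in(.158,.151,.147,.144,.142,.140,.138,.136):
    ctrl.movel(np.r_[L,z],max_speed=.05);s=st(z)
    if s['contact_force'][2]>9: break
E
```

```text
above 10.74 [ 0.5611 -0.0693  0.1889] [ 0.1 -0.9  0. ] [-0.   -0.05  0.07]
0.158 11.53 [ 0.5622 -0.0704  0.1581] [ 0.6 -0.   0.5] [ 0.03 -0.01 -0.01]
0.151 11.82 [ 0.5618 -0.0706  0.1507] [-0.4 -0.4  0.1] [-0.    0.02  0.01]
0.147 12.07 [ 0.5618 -0.0705  0.1468] [ 0.1 -1.  -0.3] [ 0.04 -0.03  0.02]
0.144 12.32 [ 0.5619 -0.0705  0.1438] [ 0.9 -0.5  0.1] [-0.02  0.   -0.01]
0.142 12.57 [ 0.5621 -0.0704  0.1421] [-0.1 -0.   0.7] [ 0.04 -0.11  0.02]
0.14 12.82 [ 0.5621 -0.0705  0.1401] [-0.6 -1.   2.9] [-0.03  0.16 -0.01]
0.138 13.07 [ 0.562  -0.0705  0.1382] [-1.3 -0.1  5. ] [-0.06  0.27  0.  ]
0.136 13.32 [ 0.5619 -0.0705  0.1363] [-1.8 -0.8  6.5] [-0.06  0.41 -0.01]
```

Seated in the slot, no flank contact. Now press further, then turn clockwise in steps.

Run:
```python
from h import *
z=.136
while z>.128:
    z-=.0015;ctrl.movel(np.r_[L,z],max_speed=.05);s=st(z)
    if s['contact_force'][2]>12.5: break
for a in np.arange(.15,1.86,.15):
    ctrl.movep(np.r_[L,z],Q(.10-a));s=st(round(a,2))
    f=s['contact_force']
    if np.linalg.norm(f)>45 or abs(s['wrist_torque'][2])>1.2: print('stop');break
```

```text
0.1345 13.57 [ 0.5619 -0.0705  0.1351] [-3.5 -1.2  8.7] [-0.07  0.6  -0.01]
0.133 13.82 [ 0.5619 -0.0705  0.1338] [-3.5 -1.8 11.2] [-0.15  0.77 -0.01]
0.1315 14.07 [ 0.5619 -0.0705  0.1325] [-4.3 -0.5 12.6] [-0.14  0.92  0.02]
0.15 14.32 [ 0.5626 -0.0702  0.1328] [-1.7 -0.4 13.1] [-0.01  0.61 -0.04]
0.3 14.57 [ 0.5629 -0.0701  0.1328] [-2.3 -0.2 11.8] [ 0.04  0.36 -0.  ]
0.45 14.82 [ 0.563  -0.0703  0.1329] [-1.3 -0.5 11.7] [-0.01  0.32 -0.01]
0.6 15.07 [ 0.563  -0.0705  0.1329] [-1.7 -1.1 12. ] [-0.17  0.39 -0.02]
0.75 15.32 [ 0.5629 -0.0707  0.1329] [-2.8 -1.1 12.8] [-0.18  0.38 -0.01]
0.9 15.57 [ 0.5629 -0.0707  0.1329] [-2.1 -1.5 12. ] [-0.21  0.37  0.  ]
1.05 15.82 [ 0.5629 -0.0706  0.1329] [-1.3 -1.  12.7] [-0.13  0.43  0.08]
1.2 16.07 [ 0.5629 -0.0705  0.1329] [-1.8 -0.3 13.4] [-0.09  0.39  0.03]
1.35 16.32 [ 0.5629 -0.0704  0.1329] [-3.3 -0.4 12.2] [-0.06  0.55  0.06]
1.5 16.57 [ 0.5629 -0.0703  0.1329] [-2.3 -0.3 13.2] [ 0.04  0.41 -0.  ]
1.65 16.82 [ 0.5629 -0.0702  0.1329] [-2.8  0.7 13. ] [0.14 0.37 0.03]
1.8 17.07 [ 0.5629 -0.0701  0.1329] [-2.8  0.9 12.1] [0.21 0.43 0.01]
```

Run:
```python
from h import *
s=get_state();print(s['eef_rot'],Q(-1.7),s['qpos'].round(3),s['width'])
a,_=vision.grab_frame("scene");b,_=vision.grab_frame("top")
z=lambda im,y,x:cv2.resize(im[y:y+90,x:x+100],None,fx=4,fy=4,interpolation=cv2.INTER_CUBIC)
cv2.imwrite("pics/both.png",np.hstack([z(a,110,230),z(b,135,300)]))
```

```text
[ 6.13360914e-05  9.97892893e-01 -6.48682692e-02  1.37065276e-03] [ 0.          0.99791403 -0.06455691  0.        ] [ 0.304  0.525 -0.341  1.792  0.224  0.859 -1.842] 0.00014917331877767223
```

View pics/both.png

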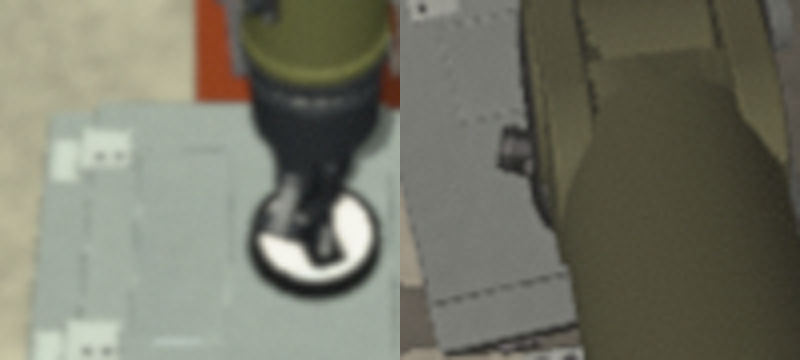

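The scene crop shows the knob at (315,240) with white metal left and right, and the dark slot/fingertips running roughly vertically. That suggests it turned, but the measured torque was low, so I'll turn further to feel for the stop, then lift and look.

Run:
```python
from h import *
z=.1315
for a in (1.9,2.0,2.1):
    ctrl.movep(np.r_[L,z],Q(.10-a));s=st(a)
    if abs(s['wrist_torque'][2])>1.0: break
for zz in(.136,.14,.146,.16,.25):
    ctrl.movel(np.r_[L,zz],max_speed=.1);st(zz)
s=get_state()['tcp_pos'];ctrl.movel(np.array([.45,-.25,.32]),max_speed=.25);st()
a,d=vision.grab_frame("scene");b,d=vision.grab_frame("top")
X=cloud("top",d)
for x,y in((-.09,.06),(-.09,-.06),(-.0,.06),(0,-.06)):
    u,v=proj("top",W(x,y,.134))[0].round().astype(int);print(np.median(X[v-1:v+2,u-1:u+2,2]))
z=lambda im,y,x:cv2.resize(im[y:y+90,x:x+100],None,fx=4,fy=4,interpolation=cv2.INTER_CUBIC)
cv2.imwrite("pics/both2.png",np.hstack([z(a,110,230),z(b,135,300)]))
```

```text
1.9 17.43 [ 0.563 -0.07   0.133] [-1.2  0.3 13.2] [ 0.26  0.33 -0.06]
2.0 17.68 [ 0.5631 -0.0699  0.133 ] [-1.6  0.8 12. ] [0.26 0.24 0.02]
2.1 17.93 [ 0.5632 -0.0699  0.133 ] [-2.4  1.3 12.7] [0.24 0.3  0.01]
0.136 18.18 [ 0.5633 -0.0699  0.1371] [0.2 1.  9.1] [ 0.3  -0.07  0.04]
0.14 18.43 [ 0.5626 -0.0702  0.1401] [3.6 1.6 2.7] [ 0.34 -0.56 -0.01]
0.146 18.68 [ 0.5618 -0.0706  0.1461] [1.6 0.5 0.2] [ 0.2  -0.35 -0.  ]
0.16 18.97 [ 0.5617 -0.0709  0.1601] [ 0.2  1.8 -0.5] [-0.02  0.02  0.03]
0.25 20.02 [ 0.5616 -0.0705  0.2493] [-0.3  0.6 -0.6] [ 0.   -0.02 -0.02]
 21.06 [ 0.4505 -0.2486  0.3195] [-0.5  1.1 -0.2] [0.04 0.03 0.02]
0.1346399637929893
0.13363621682736845
0.13426189539718453
0.13488811946566068
```

View pics/both2.png

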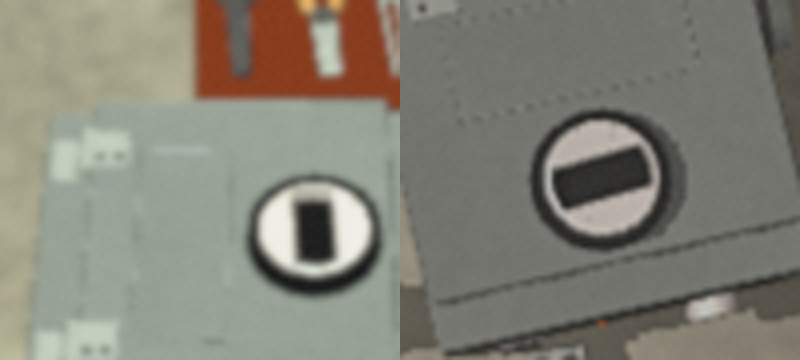

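The slot is now parallel to the free edge. The cover's front face reads 0.134–0.135 m, which is flush (an unlatched cover would read about 0.142), and the arm is clear.

```bash
python3 -c "
from station import ticket;print(ticket.close_job())"
```

```text
the job is handed in; nothing more can be done
None
```

The cover is locked down flush and the job is handed in, about 21 s into the 54 s limit.

I pushed the open cover down from the outside with closed fingertips beside the latch. I then set the tips in the slot, pressed with about 12 N and turned clockwise past the stop before withdrawing.

**Last checks, with the arm clear:**
- **Cover:** depth readings on its face are 0.134–0.135 m, which is flush. Unlatched on its seal it would read about 0.142 m at the front.
- **Latch:** in the final pictures the slot runs parallel to the free edge, so it is turned fully to its stop, judged by eye.
- **Loose things:** I did not re-measure their positions. The arm came near none of them, and no unexpected contact forces showed.

**One disagreement:** the wrist sensor read hardly any turning torque (under 0.1 N m), where 0.1–0.3 N m was expected. It also showed no rise at the stop. The pictures and the depth both show the latch turned and holding.

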